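# Put the button jar away in the cubby and snap the keeper down

### The arm

A 6-joint arm with a two-finger parallel gripper is mounted at the origin on the work surface. World frame = base frame: x ahead of the robot, y to its left, z up, the work surface at z = 0. Lengths are in mm, angles in rad, forces in N, time in s.
With the tool pointing down it reaches from about 300 to 775 mm from the base axis. Payload 14.6 kg.
Tool frame: the origin (TCP) lies midway between the tips of the shut fingers; the grasp point (between the pads) lies grasp_offset behind it (grasp_offset is the distance from the TCP to the grasp point, in mm); z points along the fingers, y is the line along which they close (so a half turn about z gives the same grasp; the last joint's range is limited). The gripper opens to 94 mm and grips with 3 to 60 N. Pads are 16 mm wide; open, the fingers measure 119 mm over their backs; the gripper's body (75 mm by 177 mm) begins 78 mm behind the grasp point.
Start: joints at [1.235, 0.3, 1.521, -0, 1.321, -0.067], TCP at [146.064, 530.24, 205.446] pointing down, gripper open.
Joint ranges: [-3.03, 3.03], [-0.79, 2.21], [0.23, 2.52], [-1.04, 4.18], [0, 3.07], [-2.55, 2.55]. Speed limits (rad/s): [2.22, 2.22, 2.57, 3.14, 3.14, 3.14].

### API

Orientations are given as [roll, pitch, yaw] about the fixed x, y, z axes, in that order (R = Rz(yaw) Ry(pitch) Rx(roll)).
In Python, from cell import * gives the robot as it stands. The module is installed in compiled form; this text tells all that it offers.
- The arm moves only by the shell command python3 -m jog 'ROWS' [FORCE]. ROWS is JSON, a list of rows, each a list of 3 entries, a list of its own where there are three numbers: the finger opening in mm, from 0 to 94, then the shift along the tool's x, y, z in units of 50 mm (1.0 is 50 mm), then the turn about the tool's z in units of 180 degrees (1.0 is 180 degrees). In form: [[fingers, [dx, dy, dz], twist], ...]. A call has 1 to 20 rows; each row shifts and turns the commanded pose from where the row before left it, along the tool's axes as they then stand; what a row does not reach is not made up. A row lasts 1/10 s, in which the tool goes at most 50 mm and 8.59 degrees, less where a joint would pass 70% of its speed; a pose out of reach is approached as far as the arm can. A call with a number of a shift or a turn outside -1 to 1 is refused whole. A call with a gripper value outside its range is refused whole. The fingers move at their own pace and stop on an object; FORCE is the grip in N (left out, the last holds). Time passes only in rows, so rows that do not move let the fingers close. It gives the time, the measured TCP pose, the force, the opening and the grip force at its end, in the units of the state.
- read_state(): the state, without advancing time (a new reading comes with each control period).
- camera(name): name is "side" or "top"; returns the picture (420x560x3 uint8, red, green, blue); there is no depth.
- calibration(name): a dict with "mtx" (3x3 intrinsics, pixels), "distortion" ([k1, k2, p1, p2, k3] as OpenCV has them; the pictures are not rectified), "cam_to_world" (4x4, takes a point from camera to world coordinates). Camera axes: x right, y down, z forward; pixel columns grow to the right and rows downward; lengths in mm; the calibration is good to about 2 mm. A picture is of the moment at which its call begins. calibration takes no time and is no camera call.
- sign_off(): hands the job in; it is judged then, once.
Trained networks look in the newest picture that a camera, given by its name, has taken for a name from the list of things; names that differ only in an ending like _2 or _b are one class to them, and where a whole thing is asked for, a point or a joint stands for the part that bears it (a point fixed in the world has none). Each returns a list of dicts, best first, with "conf" (0 to 1); they miss things now and then, are a little off and sometimes report something else, mostly with a low value. They report only what shows in the picture. A call takes as long as a camera call. They do not tell look-alikes from the thing itself.
- regions_of(camera, query): "pixels" (420x560 bool, what is visible of it) and "rect" ([centre column, centre row, width, height] in pixels, round what is visible of it).
The state is a dict: "clock": time; "joints": joint angles; "qd": joint speeds; "effort": joint torques, N m; "eef_pos": TCP position; "eef_rot": TCP orientation; "wrist_force": force on the tool from outside, world axes, zero at the start; "moment": the same for the moment, N m; "finger_gap": finger opening in mm; "finger_force": force on a finger pad.
Only numpy, scipy, OpenCV 4.12 (cv2) and the standard library are available. Lean on these libraries where they do the work, as an engineer would, in place of code of your own. Each camera call takes 0.05 s, during which the arm holds its last target. There are 200 camera calls.

### The job

Slide the squat round glass jar of buttons, standing upright on the shelf, through the open front of the wooden cubby until it is all the way back against the rail inside. Then press the cubby's raised steel keeper arm down until it snaps flat and stays down in front of the jar. Leave the other things on the shelf where they are.

Things in the scene. Friction and masses are not known exactly. Their poses are not given: they have to be found in the camera images.
- jar: Squat round glass jar with a plain steel screw-top lid, loose buttons inside: 92 mm diameter, 50 mm tall (glass to 36 mm, lid 88 mm in diameter above), about 0.3 kg, stands loose on the shelf. Too wide for most grippers. Origin: centre of its underside; z up along its axis.
- cubby: Fixed low beech cubby, open front (its -x side, to the robot), no floor: the jar slides on the shelf itself. 141 deep x 140 wide x 68 mm high. Its x points from mouth to back, y left, z up. Origin: on the shelf where the jar's origin is when fully home. A back rail 34 mm high has its front face at x = 46 mm. Roof 8 mm thick, top at 68 mm, two slats with a 50 mm wide slot along the middle.
- cubby_mouth (a point): Middle of the cubby's mouth, on the shelf, at cubby x = -36 mm, axes as the cubby's. The mouth is 116 mm wide (side walls' inner faces at y = +-58 mm, walls 12 mm thick) and 60 mm high; the home jar stands out of it by 10 mm.
- keeper (a joint): Keeper: flat sprung steel arm over the roof slot, hinged at keeper_hinge. Value in rad: 0 = fully raised, standing straight up; 1.57 = swung forward (to the mouth) and pressed down flat and level. It springs back up from below about 1.32; beyond, it snaps down by itself and stays. Takes 5 to 8 N at the pad.
- keeper_hinge (a point): Hinge of the keeper arm: axis along the cubby's y, at cubby x = 80, y = 0, z = 72 mm (rear of the roof). Axes as the cubby's. The arm is 8 mm thick, its mid-plane through the hinge, 22 mm wide, with a pad 40 mm long and 44 mm wide at its end (107 to 147 mm from the hinge) and a 36 mm tongue that, with the arm flat, hangs before the mouth at cubby x = -65 mm down to z = 36 mm.
- keeper_pad (a point): Middle of the upper (pressing) face of the keeper's end pad, 127 mm from the hinge; moves with the arm: at cubby x = 84 mm, z = 199 mm when raised (the face then looks to the back), at cubby x = -47 mm, z = 76 mm when flat. (Its axes are not of use.)
- light: Press-button light: white plastic disc 76 mm in diameter, 30 mm tall with a smaller grey button on top; loose bystander. Origin: centre of its underside.
- tub: Yellow plastic tub with loose steel hanger hooks standing in it, 100 mm rim diameter, 85 mm tall (hooks to 102 mm); loose bystander. Origin: centre of its underside.
- ham_stand: Stainless steel pressing ham stand, base 130 x 80 mm, two U-shaped cradles, 124 mm tall; loose bystander. Origin: centre of its underside.
- hanger_a: Wooden clothes hanger lying flat at the left, 416 mm long (along its x), 16 mm thick; loose bystander. Origin: on the shelf at its middle.
- hanger_b: The same kind of hanger lying flat at the right; loose bystander. Origin: on the shelf at its middle.
Not all that is in view belongs to the job. Of the things that look like the jar, the largest one is meant. What is shaped like the cubby but turquoise is not meant.

How it is judged (in metres and radians):
On the way, in this order (a step that is already met when the one before it is completed fails the run):
1. the jar stands fully home in the cubby while the keeper is still up (x of jar in the frame of cubby between -0.012 and 0.01 m and y of jar in the frame of cubby between -0.02 and 0.02 m and height (world z) of jar below 0.008 m and angle between jar's own z axis and vertical below 0.12 rad and value of joint keeper below 0.4 rad), for 0.2 s.
2. the keeper is pressed flat (value of joint keeper above 1.48 rad), for 0.2 s.
At the end, for the whole second after the job is handed in: The jar stands upright and at rest on the shelf inside the cubby, its centre no more than 12 mm short of fully home against the back rail, and the keeper arm is flat (joint above 1.48 rad) (x of jar in the frame of cubby between -0.012 and 0.01 m and y of jar in the frame of cubby between -0.02 and 0.02 m and height (world z) of jar below 0.008 m and angle between jar's own z axis and vertical below 0.12 rad and value of joint keeper above 1.48 rad and linear speed of jar below 0.02 m/s); the robot touches nothing.
It fails at once if one of the other things on the shelf was moved more than 30 mm (distance of any of light, tub, ham_stand, hanger_a, hanger_b from where it was at the start of the episode above 0.03 m).
It fails at once if the jar was tipped over 30 degrees or lifted more than 30 mm off the shelf (angle between jar's own z axis and vertical above 0.52 rad or height (world z) of jar above 0.03 m).
It also fails if it takes over 64 s, if anything falls off the work surface, if the arm or the gripper's body presses on something with over 40 N, if the wrist force passes 120 N, or if a joint passes its speed limit or range.

## Working session

There is one attempt and no reset: what is moved stays moved. The work goes in short steps, Python scripts to look and compute and a shell command to move; the robot and the scene stay as the last step left them, time stands still between calls to the robot, and variables do not carry over. Pictures are saved under pics/ and viewed, at most 10 in all, crops included, and the job is handed in when it is done.

```bash
mkdir -p pics; cat > h.py <<'E'
from cell import *
import numpy as np, cv2
def ray(name,uv):
    c=calibration(name);M=np.array(c["cam_to_world"],float)
    p=cv2.undistortPoints(np.array(uv,float).reshape(-1,1,2),np.array(c["mtx"],float),np.array(c["distortion"],float)).reshape(-1,2)
    d=np.c_[p,np.ones(len(p))]@M[:3,:3].T
    return M[:3,3],d
def onz(name,uv,z):
    o,d=ray(name,uv);return o+d*((z-o[2])/d[:,2])[:,None]
def proj(name,P):
    c=calibration(name);W=np.linalg.inv(np.array(c["cam_to_world"],float))
    r,_=cv2.Rodrigues(W[:3,:3])
    return cv2.projectPoints(np.array(P,float).reshape(-1,1,3),r,W[:3,3],np.array(c["mtx"],float),np.array(c["distortion"],float))[0].reshape(-1,2)
E
python3 - <<'E'
from h import *
for n in("top","side"):
    im=camera(n);cv2.imwrite(f"pics/{n}0.png",im[...,::-1])
    print(n,np.array(calibration(n)["cam_to_world"]).round(2).tolist())
    for q in("jar","cubby","keeper","light","tub","ham_stand","hanger_a"):
        for r in regions_of(n,q): print(q,round(r["conf"],2),np.round(r["rect"]),onz(n,[r["rect"][:2]],0).round()[0])
s=read_state();print(s)
E
```

```text
top [[-0.02, -0.99, 0.14, 328.09], [-1.0, 0.02, -0.01, -3.58], [0.01, -0.14, -0.99, 1294.88], [0.0, 0.0, 0.0, 1.0]]
jar 0.87 [384. 246.  23.  19.] [ 374. -336.    0.]
jar 0.74 [343. 273.  21.  20.] [ 293. -199.    0.]
jar 0.57 [338. 230.  27.  31.] [ 432. -189.    0.]
cubby 0.87 [198. 280.  58.  49.] [281. 265.   0.]
cubby 0.42 [339. 231.  26.  29.] [ 428. -190.    0.]
keeper 0.75 [298. 143.  20.  17.] [724. -66.   0.]
keeper 0.72 [193. 269.  19.  14.] [315. 282.   0.]
light 0.63 [249. 232.  23.  26.] [431. 100.   0.]
tub 0.97 [364. 179.  35.  40.] [ 598. -282.    0.]
ham_stand 0.58 [239. 187.  38.  50.] [581. 134.   0.]
hanger_a 0.96 [447. 213.  29. 123.] [ 479. -552.    0.]
hanger_a 0.56 [133. 232.  29. 123.] [437. 480.   0.]
side [[-0.85, -0.4, 0.35, -82.05], [-0.53, 0.62, -0.59, 954.81], [0.02, -0.68, -0.73, 1330.01], [0.0, 0.0, 0.0, 1.0]]
jar 0.95 [321. 206.  22.  23.] [ 448. -208.    0.]
jar 0.65 [354. 192.  17.  18.] [ 375. -348.    0.]
jar 0.61 [349. 221.   4.  14.] [ 322. -200.    0.]
cubby 0.94 [258. 193.  48.  69.] [ 691. -135.    0.]
cubby 0.76 [294. 289.  64.  56.] [338.
[... 407 characters left out ...]
31.] [ 481. -574.    0.]
{'clock': 0.8, 'joints': array([ 1.23536268e+00,  2.99892929e-01,  1.52100229e+00,  5.21927027e-05,
        1.32069102e+00, -6.66190274e-02]), 'qd': array([ 0.00034304, -0.00044514,  0.00036089,  0.00073027, -0.00195711,
        0.00097832]), 'effort': array([-4.80522394e-04, -5.31623983e+01, -3.52906680e+01,  7.08759483e-02,
        2.12523155e-02,  6.34895230e-06]), 'eef_pos': array([146.07113421, 530.24068997, 205.44849318]), 'eef_rot': array([ 3.14158289e+00, -5.00296847e-05,  2.87276511e+00]), 'wrist_force': array([0.11314242, 0.37794752, 0.60722139]), 'moment': array([-0.06910541, -0.01170091, -0.05377631]), 'finger_force': 0.0, 'finger_gap': 93.82515039816684}
```

```bash
python3 - <<'E'
import cv2,numpy as np
a=cv2.imread("pics/top0.png")[120:320,160:430]
cv2.imwrite("pics/topc.png",cv2.resize(a,(800,592),interpolation=cv2.INTER_CUBIC))
a=cv2.imread("pics/side0.png")[140:320,200:400]
cv2.imwrite("pics/sidec.png",cv2.resize(a,(660,594),interpolation=cv2.INTER_CUBIC))
E
```

```text
(no output)
```

View pics/topc.png

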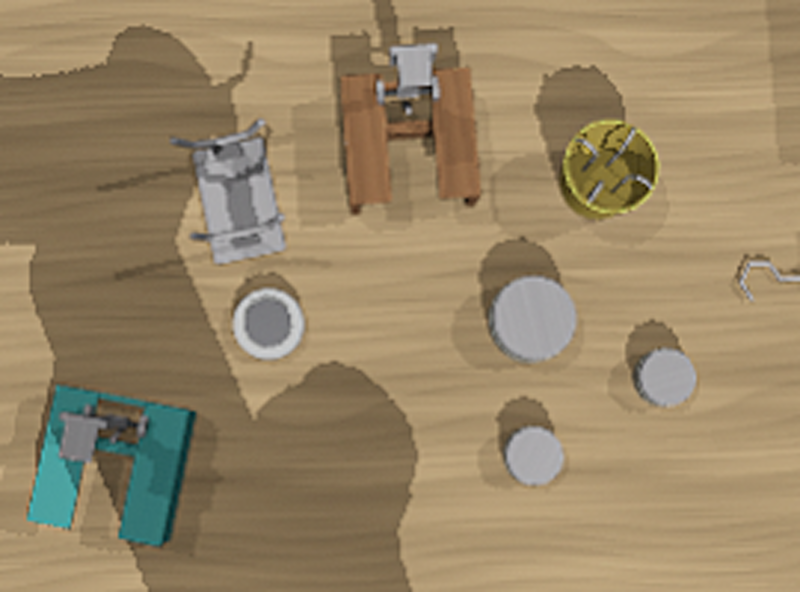

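View pics/sidec.png

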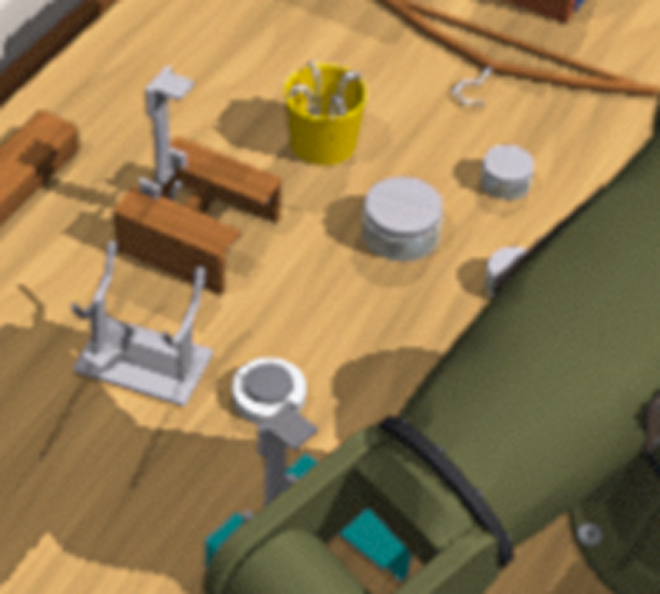

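Top view candidates for the jar: the large lid at pixel (340,227), and the small lids at (384,247) and (341,273). The largest is meant, (340,227). For the cubby there is the beech one at (298,164) and the turquoise one at (198,280). The beech one is meant, and its keeper is up. I'll fit both poses by silhouette and check them in an overlay.

```bash
cat > fit.py <<'E'
from h import *
from scipy.optimize import minimize
def box(x0,x1,y0,y1,z0,z1): return np.array([[x,y,z] for x in(x0,x1) for y in(y0,y1) for z in(z0,z1)],float)
CUB=[box(-36,105,25,70,60,68),box(-36,105,-70,-25,60,68),box(-36,105,58,70,0,60),box(-36,105,-70,-58,0,60),box(46,58,-58,58,0,34)]
a=np.linspace(0,2*np.pi,40,endpoint=False)
def cyl(r,z0,z1): return np.array([[r*np.cos(t),r*np.sin(t),z] for t in a for z in(z0,z1)])
JAR=[cyl(46,0,36),cyl(44,36,50)]
S=6
def rast(name,parts,p,box4):
    x0,y0,w,h=box4;m=np.zeros((h*S,w*S),np.uint8)
    c,s=np.cos(p[2]),np.sin(p[2])
    for P in parts:
        W=P@np.array([[c,s,0],[-s,c,0],[0,0,1]])+[p[0],p[1],0]
        uv=(proj(name,W)-[x0,y0]+.5)*S
        cv2.fillConvexPoly(m,cv2.convexHull(np.round(uv*16).astype(np.int32)),1,shift=4)
    return m
def fit(parts,masks,p0,yaw=True,ign=None):
    bx={};big={}
    for n,m in masks.items():
        ys,xs=np.nonzero(m);b=(xs.min()-15,ys.min()-15,np.ptp(xs)+31,np.ptp(ys)+31);bx[n]=b
        big[n]=cv2.resize(m[b[1]:b[1]+b[3],b[0]:b[0]+b[2]].astype(np.uint8),None,fx=S,fy=S,interpolation=cv2.INTER_NEAREST)
    def cost(q):
        p=[q[0]*10,q[1]*10,q[2]/10 if yaw else 0];t=0
        for n in masks:
            r=rast(n,parts,p,bx[n]);t+=1-(r&big[n]).sum()/(r|big[n]).sum()
        return t
    q0=np.array([p0[0]/10,p0[1]/10,p0[2]*10])
    r=minimize(cost,q0,method="Nelder-Mead",options=dict(initial_simplex=q0+np.array([[0,0,0],[1.5,0,0],[0,1.5,0],[0,0,1]]),xatol=.005,fatol=1e-4))
    q=r.x;return np.array([q[0]*10,q[1]*10,q[2]/10 if yaw else 0]),r.fun
def jarmask(n,near):
    R=regions_of(n,"jar");u=proj(n,[[*near,25]])[0]
    R=[r for r in R if np.hypot(*(np.array(r["rect"][:2])-u))<15];return max(R,key=lambda r:r["conf"])["pixels"] if R else None
E
python3 - <<'E'
from fit import *
im={n:camera(n) for n in("top","side")}
cm={}
for n,(x0,y0,x1,y1) in dict(top=(265,125,330,195),side=(230,150,290,230)).items():
    f=im[n].astype(float);m=(f[...,0]/(f[...,2]+1)>1.85)
    k=np.zeros_like(m);k[y0:y1,x0:x1]=1;m&=k
    c,l,st,_=cv2.connectedComponentsWithStats(m.astype(np.uint8));
    cm[n]=np.isin(l,[i for i in range(1,c) if st[i,4]>60]); print(n,m.sum(),st[1:,4])
for ms in (cm,{"top":cm["top"]},{"side":cm["side"]}): print("cubby",fit(CUB,ms,[650,-70,.09]))
jm={n:jarmask(n,(428,-190)) for n in im}; jm={n:m for n,m in jm.items() if m is not None}
for n in jm: print("jar",n,fit(JAR,{n:jm[n]},[428,-190,0],False))
pj,_=fit(JAR,jm,[428,-190,0],False);pc,_=fit(CUB,cm,[650,-70,.09]);print(pj,pc)
out=[]
for n,(x0,y0,w,h) in dict(top=(260,120,110,130),side=(220,135,130,130)).items():
    a=cv2.resize(im[n][y0:y0+h,x0:x0+w,::-1],None,fx=3*S/6*1.5,fy=4.5/3*3,interpolation=cv2.INTER_CUBIC) if 0 else cv2.resize(im[n][y0:y0+h,x0:x0+w,::-1],None,fx=3,fy=3)
    for parts,p in((CUB,pc),(JAR,pj)):
        c,s=np.cos(p[2]),np.sin(p[2])
        for P in parts:
            W=P@np.array([[c,s,0],[-s,c,0],[0,0,1]])+[p[0],p[1],0]
            cv2.polylines(a,[cv2.convexHull(np.round((proj(n,W)-[x0,y0]+.5)*3).astype(np.int32))],True,(0,255,0),1)
    out.append(a)
cv2.imwrite("pics/ov.png",np.hstack(out))
E
```

```text
top 1280 [1270    9    1]
side 4296 [4296]
cubby (array([ 5.98950042e+02, -6.21595567e+01,  5.04474503e-02]), np.float64(0.8316207081971796))
cubby (array([ 5.99103427e+02, -6.22544358e+01,  5.04476618e-02]), np.float64(0.11283181525618768))
cubby (array([ 5.81889536e+02, -1.07213232e+02,  4.32709191e-01]), np.float64(0.6881351373849789))
jar top (array([ 436.38663862, -186.70642889,    0.        ]), np.float64(0.04715802623360399))
jar side (array([ 439.78056592, -187.14275212,    0.        ]), np.float64(0.06287230314862091))
[ 437.92138269 -186.61243085    0.        ] [ 5.98950042e+02 -6.21595567e+01  5.04474503e-02]
```

View pics/ov.png

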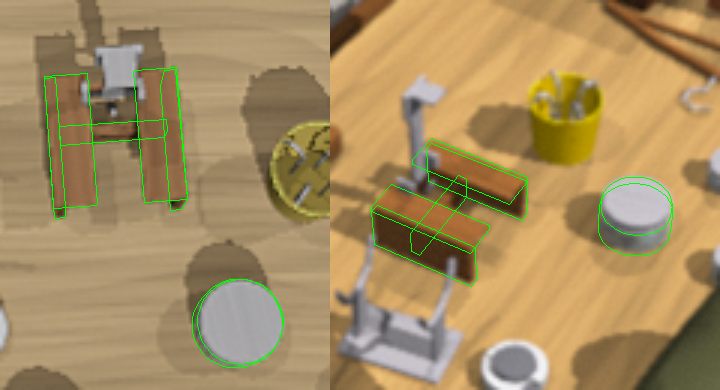

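The overlay agrees in both views. The large jar is at about (438,-187). The beech cubby is at (599,-62) with yaw about 0.06, and its keeper stands up at the rear. Plan: push the jar with two part-open fingers to the cubby axis, then push it straight in. First I raise, and turn to yaw 1.166.

```bash
cat > to.py <<'E'
import sys
from cell import *
import numpy as np
from scipy.spatial.transform import Rotation as R
s=read_state();x,y,z=map(float,sys.argv[1:4])
r=R.from_euler("xyz",s["eef_rot"])
d=r.inv().apply(np.array([x,y,z])-s["eef_pos"])/50
print("units",d.round(3),"yaw",s["eef_rot"].round(3),"pos",s["eef_pos"].round(1),"t",s["clock"])
if len(sys.argv)>4:
    t=(s["eef_rot"][2]-float(sys.argv[4])+np.pi)%(2*np.pi)-np.pi;print("twist",round(t/np.pi,4))
E
python3 -m jog '[[50,[0,0,-0.6],0.0],[50,[0,0,-0.6],0.045],[50,[0,0,0],0.045],[50,[0,0,0],0.045],[50,[0,0,0],0.045],[50,[0,0,0],0.045],[50,[0,0,0],0.045],[50,[0,0,0],0.045],[50,[0,0,0],0.045],[50,[0,0,0],0.045],[50,[0,0,0],0.045],[50,[0,0,0],0.045],[50,[0,0,0],0.045],[50,[0,0,0],0]]'
python3 to.py 408 -256 265 1.166
```

```text
clock: 2.4
eef_pos: [146.0, 530.2, 265.5]
eef_rot: [3.142, -0.0, 1.174]
wrist_force: [0.1, 0.3, -0.4]
finger_gap: 50.2
finger_force: 0.0
units [-1.2479e+01  1.0909e+01  9.0000e-03] yaw [ 3.142 -0.     1.174] pos [146.  530.2 265.5] t 2.4
twist 0.0026
```

```bash
python3 -m jog '[[50,[-0.64,0.56,0],0],[50,[-0.64,0.56,0],0],[50,[-0.64,0.56,0],0],[50,[-0.64,0.56,0],0],[50,[-0.64,0.56,0],0],[50,[-0.64,0.56,0],0],[50,[-0.64,0.56,0],0],[50,[-0.64,0.56,0],0],[50,[-0.64,0.56,0],0],[50,[-0.64,0.56,0],0],[50,[-0.64,0.56,0],0],[50,[-0.64,0.56,0],0],[50,[-0.64,0.56,0],0],[50,[-0.64,0.56,0],0],[50,[-0.64,0.56,0],0],[50,[-0.64,0.56,0],0],[50,[-0.64,0.56,0],0],[50,[-0.64,0.56,0],0],[50,[-0.64,0.56,0],0]]'
python3 to.py 408 -256 14 1.166
```

```text
clock: 4.3
eef_pos: [403.7, -237.4, 265.5]
eef_rot: [3.141, 0.0, 1.181]
wrist_force: [0.5, 1.4, -0.2]
finger_gap: 49.6
finger_force: 0.0
units [-0.311  0.218  5.03 ] yaw [3.141 0.    1.181] pos [ 403.7 -237.4  265.5] t 4.3
twist 0.0047
```

```bash
python3 -m jog '[[50,[-0.3,0.2,0],0.005],[50,[0,0,0],0],[50,[0,0,0.8],0],[50,[0,0,0.8],0],[50,[0,0,0.8],0],[50,[0,0,0.8],0],[50,[0,0,0.8],0],[50,[0,0,0.5],0],[50,[0,0,0.35],0],[50,[0,0,0.15],0],[50,[0,0,0],0]]'
python3 - <<'E'
from fit import *
im=camera("top");cv2.imwrite("pics/t1.png",im[...,::-1]);im=camera("side");cv2.imwrite("pics/s1.png",im[...,::-1])
s=read_state();print(s["eef_pos"],s["eef_rot"],s["wrist_force"])
a=cv2.resize(cv2.imread("pics/s1.png")[130:280,220:380],None,fx=3,fy=3);cv2.imwrite("pics/s1c.png",a)
E
```

```text
clock: 5.4
eef_pos: [406.8, -252.5, 15.3]
eef_rot: [-3.141, -0.0, 1.163]
wrist_force: [-0.1, -0.5, -0.5]
finger_gap: 49.2
finger_force: 0.0
[ 407.46026308 -253.18761629   16.44380623] [3.14033061e+00 2.72286641e-04 1.16202779e+00] [-0.43094529  1.07493313  0.33902189]
```

View pics/s1c.png

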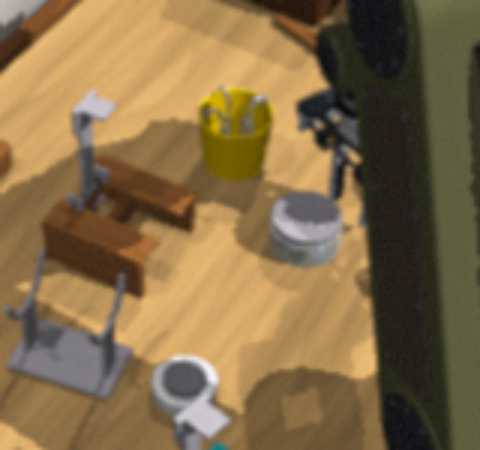

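The side view shows both fingers behind the jar (crop (335,165)) with free shelf ahead. Pushing.

```bash
python3 -m jog '[[50,[0.2,0,0],0],[50,[0.2,0,0],0],[50,[0.15,0,0],0],[50,[0.2,0,0],0],[50,[0.2,0,0],0],[50,[0.2,0,0],0],[50,[0.2,0,0],0],[50,[0.2,0,0],0],[50,[0.2,0,0],0],[50,[0.2,0,0],0],[50,[0.2,0,0],0],[50,[0.2,0,0],0],[50,[0.2,0,0],0],[50,[0.2,0,0],0],[50,[0.2,0,0],0],[50,[0.15,0,0],0],[50,[0.0,0,0],0]]'
python3 -m jog '[[50,[-0.5,0,0],0],[50,[-0.5,0,0],0],[50,[0,0,0],0]]'
python3 - <<'E'
from fit import *
for n in("top","side"):
    im=camera(n);cv2.imwrite(f"pics/{n}2.png",im[...,::-1])
    m=jarmask(n,(489,-68))
    if m is not None: print(n,m.sum(),fit(JAR,{n:m},[489,-68,0],False))
E
python3 to.py 410 -75 15 0.06
```

```text
clock: 7.2
eef_pos: [469.2, -110.0, 15.6]
eef_rot: [3.141, -0.0, 1.162]
wrist_force: [0.1, 1.1, 0.7]
finger_gap: 49.9
finger_force: 0.0
clock: 7.5
eef_pos: [448.0, -158.2, 15.3]
eef_rot: [-3.141, -0.0, 1.159]
wrist_force: [0.6, -0.6, -0.7]
finger_gap: 49.8
finger_force: 0.0
top 727 (array([487.00037005, -66.03069961,   0.        ]), np.float64(0.061586479902557834))
side 566 (array([491.88608134, -69.63646413,   0.        ]), np.float64(0.03999050106862978))
units [ 1.179 -1.364  0.008] yaw [-3.141 -0.     1.161] pos [ 449.1 -156.3   15.4] t 7.7
twist 0.3504
```

```bash
python3 -m jog '[[50,[0,0,0],0.044],[50,[0,0,0],0.044],[50,[0,0,0],0.044],[50,[0,0,0],0.044],[50,[0,0,0],0.044],[50,[0,0,0],0.044],[50,[0,0,0],0.044],[50,[0,0,0],0.044],[50,[-0.34,0,0],0],[50,[-0.34,-0.4,0],0],[50,[0,-0.5,0],0],[50,[0,-0.5,0],0],[50,[0,-0.26,0],0],[50,[0,0,0],0]]'
python3 - <<'E'
from fit import *
for n in("top","side"):
    im=camera(n);cv2.imwrite(f"pics/{n}3.png",im[...,::-1])
    m=jarmask(n,(489,-68))
    if m is not None: print(n,m.sum(),fit(JAR,{n:m},[489,-68,0],False))
    for r in regions_of(n,"cubby"):
        print(r["conf"],np.round(r["rect"]),r["pixels"].sum())
        if np.hypot(*(np.array(r["rect"][:2])-proj(n,[[610,-62,40]])[0]))<15: print("cub",n,fit(CUB,{n:r["pixels"]},[599,-62,.06]))
E
python3 to.py 410 -72 15 0.055
```

```text
clock: 9.1
eef_pos: [410.5, -74.6, 15.5]
eef_rot: [-3.142, -0.0, 0.057]
wrist_force: [0.1, -0.8, 0.8]
finger_gap: 50.0
finger_force: 0.0
top 376 (array([491.79648921, -64.15971518,   0.        ]), np.float64(0.45269204320213585))
0.98 [200. 279.  55.  51.] 1761
0.69 [298. 163.  47.  58.] 1570
cub top (array([ 5.98189187e+02, -6.14610385e+01,  5.52570773e-02]), np.float64(0.20859763914556384))
side 423 (array([490.956547  , -66.53277192,   0.        ]), np.float64(0.2775871926815323))
0.86 [295. 301.  62.  83.] 2060
0.59 [259. 195.  49.  66.] 1487
cub side (array([ 6.03417301e+02, -6.42556144e+01,  5.18436778e-02]), np.float64(0.1906875188610584))
units [-0.005 -0.091  0.008] yaw [ 3.142 -0.     0.054] pos [410.5 -76.5  15.4] t 9.4
twist -0.0003
```

```bash
python3 -m jog '[[50,[0.2,-0.06,0],0],[50,[0.2,0,0],0],[50,[0.15,0,0],0],[50,[0.15,0,0],0],[50,[0.2,0,0],0],[50,[0.2,0,0],0],[50,[0.2,0,0],0],[50,[0.2,0,0],0],[50,[0.2,0,0],0],[50,[0.2,0,0],0],[50,[0.2,0,0],0],[50,[0.2,0,0],0],[50,[0.2,0,0],0],[50,[0.2,0,0],0],[50,[0,0,0],0]]'
python3 -m jog '[[50,[0.06,0,0],0],[50,[0.06,0,0],0],[50,[0,0,0],0]]'
```

```text
clock: 10.9
eef_pos: [546.4, -65.5, 15.6]
eef_rot: [3.141, -0.001, 0.055]
wrist_force: [1.0, -0.3, -0.1]
finger_gap: 50.3
finger_force: 0.0
clock: 11.2
eef_pos: [551.1, -65.2, 15.5]
eef_rot: [3.142, -0.0, 0.055]
wrist_force: [-1.1, -0.1, -0.4]
finger_gap: 50.1
finger_force: 0.4
```

```bash
python3 - <<'E'
from fit import *
for n in("top","side"):
    im=camera(n);cv2.imwrite(f"pics/{n}4.png",im[...,::-1])
a=cv2.resize(cv2.imread("pics/side4.png")[130:280,200:360],None,fx=4,fy=4);cv2.imwrite("pics/s4c.png",a)
s=read_state();print(s["eef_pos"],s["wrist_force"])
E
```

```text
[551.10995729 -65.21317305  15.52769477] [-0.69005927  0.38159803  0.24061193]
```

View pics/s4c.png

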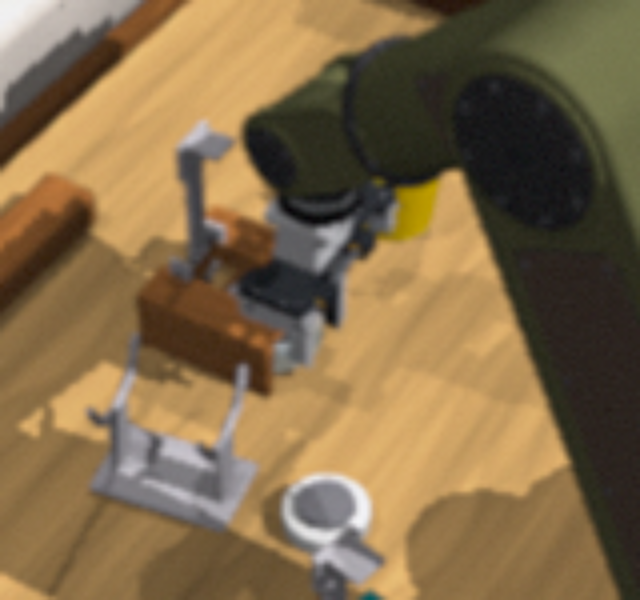

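The jar is in the cubby, hidden behind the fingers at the mouth (crop (300,340)). There is no stop force yet, so I nudge on in small steps.

```bash
for i in 1; do python3 -m jog '[[50,[0.04,0,0],0],[50,[0.04,0,0],0],[50,[0,0,0],0]]'; done
```

```text
clock: 11.6
eef_pos: [552.8, -65.0, 15.2]
eef_rot: [-3.141, 0.006, 0.055]
wrist_force: [-19.1, -1.2, 11.6]
finger_gap: 49.8
finger_force: 9.3
```

```bash
python3 -m jog '[[50,[0.03,0,0],0],[50,[0.03,0,0],0],[50,[0,0,0],0]]'
```

```text
clock: 11.9
eef_pos: [553.0, -65.0, 15.1]
eef_rot: [-3.14, 0.013, 0.055]
wrist_force: [-42.3, -3.0, 28.8]
finger_gap: 49.9
finger_force: 21.6
```

The jar is home against the rail at a force of about 40 N. I retreat, shut the fingers, rise, and check the jar.

```bash
python3 -m jog '[[50,[-0.2,0,0],0],[50,[-0.5,0,0],0],[50,[-0.5,0,0],0],[0,[0,0,-0.6],0],[0,[0,0,-0.6],0],[0,[0,0,-0.6],0],[0,[0,0,-0.6],0],[0,[0,0,-0.6],0],[0,[0,0,-0.6],0],[0,[0,0.7,0],0],[0,[0,0.7,0],0],[0,[0,0,0],0]]' 10
python3 - <<'E'
from fit import *
im=camera("side");cv2.imwrite("pics/side5.png",im[...,::-1])
b=camera("top");cv2.imwrite("pics/top5.png",b[...,::-1])
a=cv2.resize(im[130:260,210:330,::-1],None,fx=3.2,fy=3.2);c=cv2.resize(b[120:250,240:360,::-1],None,fx=3.2,fy=3.2)
cv2.imwrite("pics/5.png",np.hstack([a,c]))
for n in("top","side"):
    m=jarmask(n,(599,-62)); 
    if m is not None: print(n,m.sum(),np.argwhere(m).mean(0))
E
python3 to.py 722 -130 193 0.054
```

```text
clock: 13.1
eef_pos: [502.1, -140.9, 195.7]
eef_rot: [3.141, -0.001, 0.052]
wrist_force: [-0.2, 0.7, 0.3]
finger_gap: 0.5
finger_force: 0.0
top 333 [177.33933934 297.0960961 ]
side 297 [207.38047138 270.57912458]
units [4.402 0.095 0.051] yaw [-3.142 -0.     0.055] pos [ 502.  -137.4  195.5] t 13.3
twist 0.0004
```

View pics/5.png

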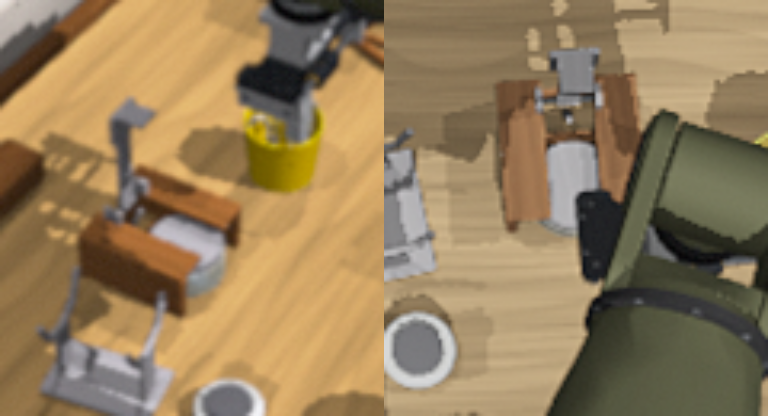

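The jar sits in the cubby with its lid just out of the mouth (left crop (190,250)), and the keeper is still up. Now I go round behind the keeper.

```bash
python3 -m jog '[[0,[0.3,0,0],0],[0,[0.6,0,0],0],[0,[0.6,0,0],0],[0,[0.6,0,0],0],[0,[0.6,0,0],0],[0,[0.6,0,0],0],[0,[0.6,0,0],0],[0,[0.4,0,0],0],[0,[0.1,0,0],0],[0,[0,0,0],0]]'
python3 to.py 722 -57 193 0.054
```

```text
clock: 14.3
eef_pos: [721.6, -125.0, 194.8]
eef_rot: [-3.141, 0.001, 0.056]
wrist_force: [0.3, 0.5, 0.6]
finger_gap: 0.2
finger_force: 0.0
units [ 0.084 -1.358  0.036] yaw [-3.141e+00  1.000e-03  5.600e-02] pos [ 721.6 -125.   194.8] t 14.3
twist 0.0006
```

```bash
python3 -m jog '[[0,[0,-0.4,0],0],[0,[0,-0.4,0],0],[0,[0,-0.4,0],0],[0,[0,-0.16,0],0],[0,[0,0,0],0]]'
python3 - <<'E'
from h import *
s=read_state();c,sn=np.cos(.054),np.sin(.054)
d=s["eef_pos"]-[599.5,-62.5,0];cur=np.array([c*d[0]+sn*d[1],-sn*d[0]+c*d[1],d[2]]);print(cur,s["wrist_force"])
p=cur
for t in np.r_[np.linspace(0,1.5,11),1.57]:
    q=np.array([80-124*np.sin(t)+4*np.cos(t)+8,0,72+124*np.cos(t)+4*np.sin(t)])
    e=(q-p)/50;print(round(t,2),q.round(0),"dx",e[0].round(2),"dz",-e[2].round(2));p=q
camera("side")
E
```

```text
clock: 14.8
eef_pos: [717.8, -56.2, 195.9]
eef_rot: [3.142, -0.0, 0.057]
wrist_force: [0.0, -0.3, 0.2]
finger_gap: 0.3
finger_force: 0.0
[ 1.18442988e+02 -4.59411277e-02  1.95935016e+02] [ 0.01343013 -0.26091204  0.22920777]
0.0 [ 92.   0. 196.] dx -0.53 dz -0.0
0.15 [ 73.   0. 195.] dx -0.37 dz 0.02
0.3 [ 55.   0. 192.] dx -0.36 dz 0.07
0.45 [ 38.   0. 185.] dx -0.35 dz 0.12
0.6 [ 21.   0. 177.] dx -0.33 dz 0.18
0.75 [  6.   0. 165.] dx -0.3 dz 0.22
0.9 [ -7.   0. 152.] dx -0.26 dz 0.26
1.05 [-18.   0. 137.] dx -0.22 dz 0.3
1.2 [-26.   0. 121.] dx -0.17 dz 0.33
1.35 [-32.   0. 103.] dx -0.12 dz 0.35
1.5 [-35.   0.  85.] dx -0.07 dz 0.37
1.57 [-36.   0.  76.] dx -0.01 dz 0.17
```

```bash
python3 -m jog '[[0,[-0.27,0,0],0],[0,[-0.26,0,0],0],[0,[-0.18,0,0.01],0],[0,[-0.19,0,0.01],0],[0,[-0.18,0,0.03],0],[0,[-0.18,0,0.04],0],[0,[-0.18,0,0.06],0],[0,[-0.17,0,0.06],0],[0,[-0.17,0,0.09],0],[0,[-0.16,0,0.09],0],[0,[-0.15,0,0.11],0],[0,[-0.15,0,0.11],0],[0,[0,0,0],0]]'
```

```text
clock: 16.15
eef_pos: [606.1, -64.9, 165.2]
eef_rot: [3.141, -0.002, 0.054]
wrist_force: [4.8, 0.3, 1.0]
finger_gap: 0.3
finger_force: 2.6
```

```bash
python3 - <<'E'
from h import *
im=camera("side");cv2.imwrite("pics/s6.png",cv2.resize(im[110:240,210:330,::-1],None,fx=4,fy=4))
E
```

```text
(no output)
```

View pics/s6.png

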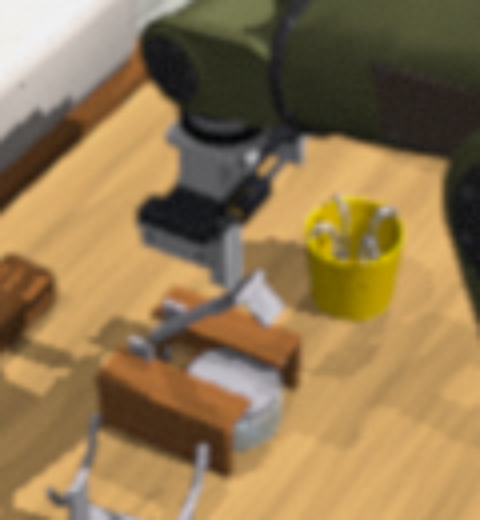

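The finger tip (crop (235,280)) rests on the keeper's pad face, and the arm is swung about halfway as planned. I continue the arc.

```bash
python3 -m jog '[[0,[-0.13,0,0.13],0],[0,[-0.13,0,0.13],0],[0,[-0.11,0,0.15],0],[0,[-0.11,0,0.15],0],[0,[-0.09,0,0.17],0],[0,[-0.08,0,0.17],0],[0,[-0.06,0,0.18],0],[0,[-0.06,0,0.18],0],[0,[-0.04,0,0.18],0],[0,[-0.03,0,0.18],0],[0,[-0.01,0,0.1],0],[0,[0,0,0.07],0],[0,[0,0,0],0],[0,[0,0,0],0],[0,[0,0,0],0]]'
```

```text
clock: 17.7
eef_pos: [563.4, -66.5, 76.3]
eef_rot: [-3.142, 0.001, 0.055]
wrist_force: [-8.3, 1.0, 11.5]
finger_gap: 0.4
finger_force: 5.9
```

```bash
python3 -m jog '[[0,[0,0,-0.2],0],[0,[0,0,-0.6],0],[0,[0,0,-0.8],0],[0,[0,0,-0.8],0],[0,[-0.8,0,0],0],[0,[-0.8,0,0],0],[0,[-0.8,0,0],0],[0,[0,0,0],0]]'
python3 - <<'E'
from h import *
im=camera("side");b=camera("top")
a=cv2.resize(im[110:260,210:340,::-1],None,fx=3,fy=3);c=cv2.resize(b[120:270,230:360,::-1],None,fx=3,fy=3)
cv2.imwrite("pics/7.png",np.hstack([a,c]))
E
```

```text
clock: 18.5
eef_pos: [440.9, -73.1, 196.1]
eef_rot: [3.141, -0.0, 0.054]
wrist_force: [-0.5, -1.2, -0.6]
finger_gap: 0.8
finger_force: 0.0
```

View pics/7.png

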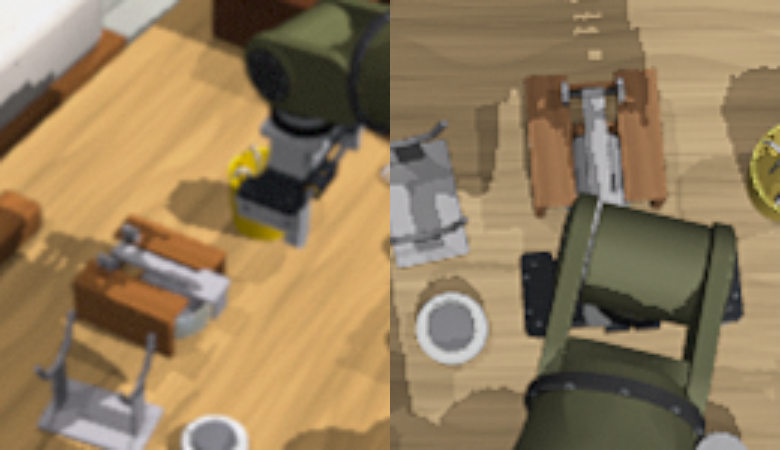

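The keeper lies flat along the slot with its pad in front of the jar (left crop (205,290)). The jar is home, the bystanders are untouched, and the robot is clear.

```bash
python3 -c "
from cell import *
print(sign_off())"
```

```text
the job is handed in; nothing more can be done
None
```

I pushed the jar all the way back against the rail and pressed the keeper down flat in front of it; in the last pictures it stayed down and the nearby things looked unmoved. I handed the job in at about 19 s with the arm clear, and no verdict came back.

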